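Load the vial heater with the matching block

ROBOT

A 6-joint arm with a two-finger parallel gripper is mounted at the origin on the work surface. World frame = base frame: x ahead of the robot, y to its left, z up, the work surface at z = 0. Lengths are in mm, angles in rad, forces in N, time in s.
With the tool pointing down it reaches from about 400 to 825 mm from the base axis. Payload 7 kg.
Tool frame: the origin (TCP) lies on the front face of the gripper's body, between the roots of the fingers; the fingertips stand 73 mm ahead of it and the grasp point (between the pads) lies 54 mm ahead of it (r.tcp_to_tips is the distance from the TCP to the fingertips, in mm); z points along the fingers, y is the line along which they close (so a half turn about z gives the same grasp; the last joint's range is limited). The gripper opens to 85 mm and grips with 20 to 120 N. Pads are 22 mm wide; open, the fingers measure 114 mm over their backs; the gripper's body (76 mm by 85 mm) begins 54 mm behind the grasp point. The pads swing forward as they close: fully open they stand 13 mm farther back than shut.
Start: joints at [1.408, 0.359, 0.012, 0, -1.224, -0.288], TCP at [294.093, 607.54, 303.902] pointing down, gripper open.
Joint ranges: [-3.07, 3.07], [-1.43, 2.12], [-1.02, 1.25], [-3.03, 1.67], [-3.05, -0], [-3.03, 3.03]. Speed limits (rad/s): [2.39, 2.39, 3.01, 3.14, 3.14, 3.14].

INTERFACE

Orientations are given as a 3x3 rotation matrix whose columns are the frame's x, y, z axes.
In Python, from cell import r gives the robot as it stands. The module is installed in compiled form; this text tells all that it offers. Calls block until the motion is done:
- r.goto(position, orientation): joint-space move of the TCP to a pose.
- r.line_to(position, frame=None, speed=150): straight line of the TCP; frame=None keeps the orientation; speed is the mean speed in mm/s.
- r.set_joints(angles): joint-space move.
- r.grip(opening, effort=None): finger opening in mm; effort is the grip in N (None keeps the last); returns when the fingers have stopped.
- r.hold(seconds).
- r.inverse_kinematics(position, orientation): joint angles nearest the present ones, or None.
- r.snapshot(name): name is "side" or "top"; returns the picture (384x512x3 uint8, red, green, blue); there is no depth.
- r.camera_info(name): a dict with "K" (3x3 intrinsics, pixels), "D" ([k1, k2, p1, p2, k3] as OpenCV has them; the pictures are not rectified), "R" (3x3) and "t" (3): a world point X has camera coordinates R X + t. Camera axes: x right, y down, z forward; pixel columns grow to the right and rows downward; lengths in mm; the calibration is good to about 2 mm. A picture is of the moment at which its call begins. camera_info takes no time and is no camera call.
A pose or a line that the arm cannot do raises r.Unreachable and nothing moves.
- r.close_job(): hands the job in; it is judged then, once.
Readings, each from a call of its own:
- r.read_time(): time.
- r.read_joints(): joint angles.
- r.read_dq(): joint speeds.
- r.read_joint_efforts(): joint torques, N m.
- r.read_position(): TCP position.
- r.read_orientation(): TCP orientation.
- r.read_ft_force(): force on the tool from outside, world axes, zero at the start.
- r.read_wrist_torque(): the same for the moment, N m.
- r.read_grip_width(): finger opening in mm.
- r.read_grip_force(): force on a finger pad.
Only numpy, scipy, OpenCV 4.12 (cv2) and the standard library are available. Lean on these libraries where they do the work, as an engineer would, in place of code of your own. Each camera call takes 0.05 s, during which the arm holds its last target. There are 200 camera calls.

TASK

Get the samples heating: set the aluminium vial block whose outline matches the holder plate on the hotplate down fully home in that holder, then stand every vial on the bench upright and fully down in a bore of that block, one vial to a bore, and after that press the hotplate's green start button all the way. The other block is not needed today: it belongs fully home in its own cut-out of the storage tray; do not disturb the bottle, the beaker and the screwdriver.

Things in the scene. Friction and masses are not known exactly. Their poses are not given: they have to be found in the camera images.
- hotplate: White laboratory hotplate fixed on the bench, 265 by 165 mm. Origin: on the bench below the centre of its heating plate; x points from its control panel to its rear. Housing x, y +-83 mm, 80 mm high, with a low lip round the holder plate; control panel 54 mm high, x = -183 to -83 mm.
- round_holder: Holder plate lying on the hotplate, 140 by 140 by 12 mm aluminium, with a steel rim 10 mm high round a round recess 113.6 mm across; held sideways by the hotplate's lip. Fits the round block only. Only one of the two holders is present (the other is None). Origin: centre of its underside, 80 mm above the bench; x as the hotplate's.
- square_holder: Holder plate lying on the hotplate, 140 by 140 by 12 mm aluminium, with a steel rim 10 mm high round a square recess 99.6 mm wide, sides along x and y; held sideways by the hotplate's lip. Fits the square block only. Only one of the two holders is present (the other is None). Origin: centre of its underside, 80 mm above the bench; x as the hotplate's.
- heater_seat (a point): Centre of the floor of the recess of whichever holder is on the hotplate (to within 1 mm), 92 mm above the bench (rim top 102 mm): the centre of the matching block's underside belongs here. Axes as the hotplate's.
- start (a joint): Green start button: m, 0 when up, 0.006 fully down; 5 N takes it fully down and a spring pushes it back up.
- start_top (a point): Centre of the top of the green start button (28 mm wide), 76 mm above the bench, at x = -132, y = +45 mm of the hotplate, on its control panel. Press straight down.
- round_block: Round aluminium vial block, 110 mm in diameter, about 0.7 kg, 36 mm high, foot chamfered 3 mm. Origin: centre of the underside, z up. Four bores, 31 mm wide, 28 mm deep (floor 8 mm above the underside), at x = +-26, y = +-26 mm. Black lifting grip in the middle, 16 mm thick along x, 32 mm long along y, rises from 36 to 70 mm above the underside. On the bench at first.
- square_block: Square aluminium vial block, 96 by 96 mm along its x and y, about 0.75 kg, 36 mm high, foot chamfered 3 mm. Origin: centre of the underside, z up. Four bores, 31 mm wide, 28 mm deep (floor 8 mm above the underside), at x = +-26, y = +-26 mm. Black lifting grip in the middle, 16 mm thick along x, 32 mm long along y, rises from 36 to 70 mm above the underside. On the bench at first.
- tray: Blue-grey storage tray fixed on the bench, 255 (x) by 135 (y) by 16 mm high. Round cut-out 113.6 mm across at x = -63 mm, square one 99.6 mm wide at x = +63 mm, both 10 mm deep (floor 6 mm above the bench), empty at the start. Origin: centre of its underside.
- round_cutout (a point): Centre of the floor of the tray's round cut-out (6 mm above the bench).
- square_cutout (a point): Centre of the floor of the tray's square cut-out (6 mm above the bench); axes as the tray's.
- vial1: Amber 30 ml glass vial with white cap and paper label: 28 mm wide (cap 25 mm), 72 mm high (cap the top 14 mm), 50 g. Starts upright on the bench. Origin: centre of its underside, z towards the cap. None if absent; 2 to 4 vials are present.
- vial2: Amber 30 ml glass vial with white cap and paper label: 28 mm wide (cap 25 mm), 72 mm high (cap the top 14 mm), 50 g. Starts upright on the bench. Origin: centre of its underside, z towards the cap. None if absent; 2 to 4 vials are present.
- vial3: Amber 30 ml glass vial with white cap and paper label: 28 mm wide (cap 25 mm), 72 mm high (cap the top 14 mm), 50 g. Starts upright on the bench. Origin: centre of its underside, z towards the cap. None if absent; 2 to 4 vials are present.
- vial4: Amber 30 ml glass vial with white cap and paper label: 28 mm wide (cap 25 mm), 72 mm high (cap the top 14 mm), 50 g. Starts upright on the bench. Origin: centre of its underside, z towards the cap. None if absent; 2 to 4 vials are present.
- solvent_bottle: Bystander: amber solvent bottle, 86 mm in diameter, 180 mm high. Origin: centre of its underside.
- beaker: Bystander: glass beaker, 72 mm in diameter, 95 mm high. Origin: centre of its underside.
- screwdriver: Bystander: screwdriver with a yellow handle, 190 mm long, lying on the bench along its x.
There are look-alikes about, which are no part of the job. Leave any yellow look-alike of the vial4 alone.

How it is judged:
By the outcome, as a careful person would: the job done as asked, in the order asked, and still so for the second after the job is handed in, with the robot touching nothing.
Of round_holder, square_holder only 1 to 1 are there at a start; the rules pass over those that are not, and their reading is None.
Of vial1, vial2, vial3, vial4 only 2 to 4 are there at a start; the rules pass over those that are not, and their reading is None.
At some moment in a run one of round_block, square_block may be knocked a few centimetres aside while the robot is not near it.
It also fails if it takes over 210 s, if anything falls off the work surface, if the arm or the gripper's body presses on something with over 40 N, if the wrist force passes 120 N, or if a joint passes its speed limit or range.

## Working session

There is one attempt and no reset: what is moved stays moved. The work goes in short steps, each a Python script; the robot and the scene stay as the last script left them, time stands still between calls to the robot, and variables do not carry over. Pictures are saved under pics/ and viewed, at most 14 in all, crops included, and the job is handed in when it is done.

```bash
mkdir -p pics; python3 - <<'E'
from cell import r
import cv2
for n in("top","side"):
    im=r.snapshot(n); cv2.imwrite(f"pics/{n}0.png",cv2.resize(im[:,:,::-1],(800,600),interpolation=cv2.INTER_CUBIC))
    cv2.imwrite(f"pics/{n}0_raw.png",im[:,:,::-1])
    c=r.camera_info(n); print(n,c)
print(r.read_time(),r.read_orientation())
E
```

```text
top {'K': array([[457.05753389,   0.        , 253.19169174],
       [  0.        , 457.05753389, 195.47970691],
       [  0.        ,   0.        ,   1.        ]]), 'D': array([-0.11210412,  0.        ,  0.        ,  0.        ,  0.        ]), 'R': array([[ 0.01794701, -0.99983464, -0.00293052],
       [-0.99064394, -0.01738529, -0.13536003],
       [ 0.1352867 ,  0.00533241, -0.99079214]]), 't': array([  13.16942487,  605.99503273, 1462.0944504 ])}
side {'K': array([[392.02384167,   0.        , 251.50918947],
       [  0.        , 392.02384167, 191.67313781],
       [  0.        ,   0.        ,   1.        ]]), 'D': array([-0.06215182,  0.        ,  0.        ,  0.        ,  0.        ]), 'R': array([[ 0.76603676, -0.64264859, -0.01380098],
       [-0.35789183, -0.40857566, -0.8396305 ],
       [ 0.53394861,  0.64812709, -0.54298265]]), 't': array([-470.61525111,  292.83725308,  747.18390563])}
0.1 [[ 9.00055062e-01 -4.35775918e-01 -4.84212570e-04]
 [-4.35776159e-01 -9.00054048e-01 -1.36032138e-03]
 [ 1.56977816e-04  1.43537244e-03 -9.99998958e-01]]
```

View pics/top0.png

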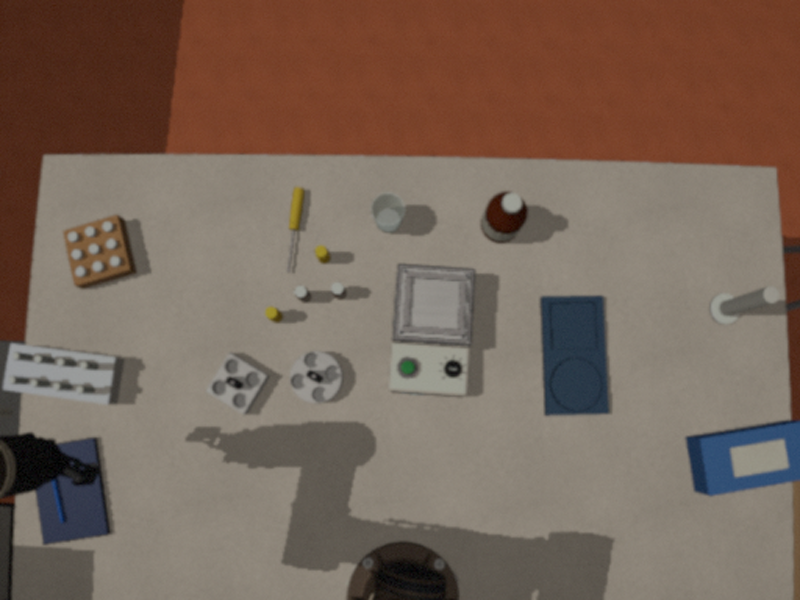

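View pics/side0.png

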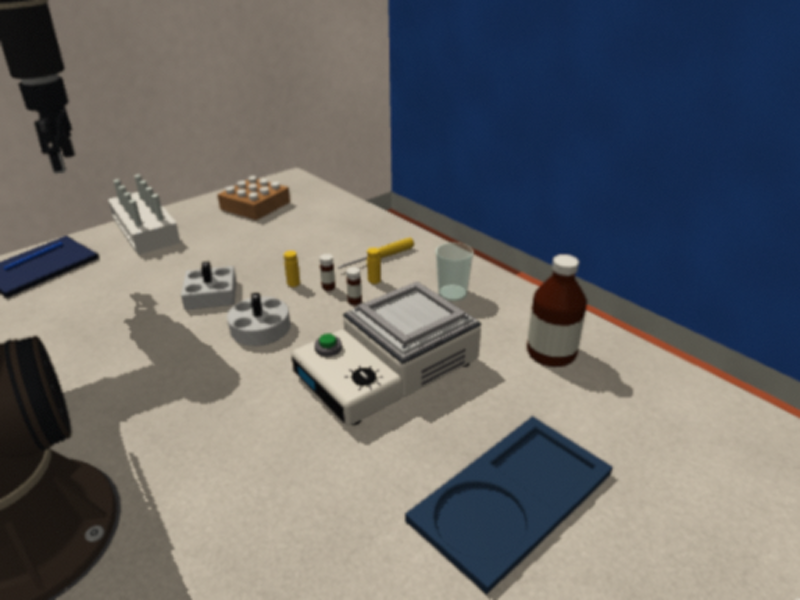

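Top view: the square holder is at (435,305), the square block at (238,383) and the round block at (316,377). The tray is at (575,355) and the green button at (407,367). Upright candidates on the bench:
- White-capped, amber: (302,293) and (338,290). These fit the description of the vials.
- Yellow: (322,254) and (273,314). These are look-alikes, so I'll leave them.

The rack at (98,250) isn't on the list. Next I'll confirm in enlarged crops.

```bash
python3 - <<'E'
import cv2
a=cv2.imread("pics/top0_raw.png")
def crop(n,x0,y0,w,h,s):
    c=cv2.resize(a[y0:y0+h,x0:x0+w],None,fx=s,fy=s,interpolation=cv2.INTER_CUBIC)
    for i in range(0,w,10): cv2.line(c,(i*s,0),(i*s,6 if i%50 else 14),(0,0,255),1)
    for i in range(0,h,10): cv2.line(c,(0,i*s),(6 if i%50 else 14,i*s),(0,0,255),1)
    cv2.imwrite(n,c)
crop("pics/c1.png",125,150,110,120,5)
crop("pics/c2.png",240,160,160,115,5)
E
```

```text
(no output)
```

View pics/c1.png

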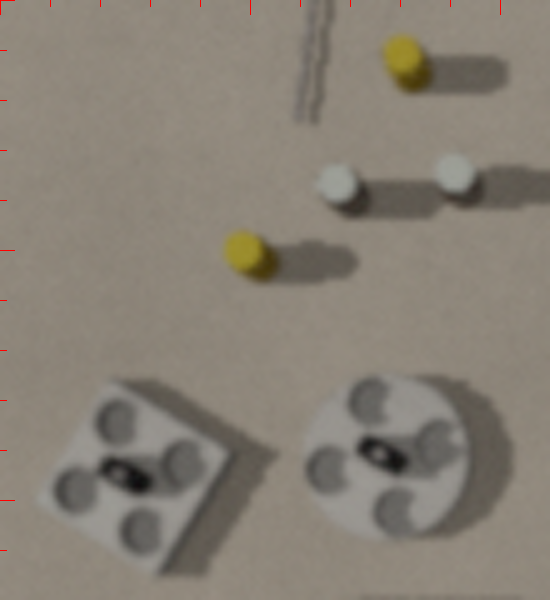

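View pics/c2.png

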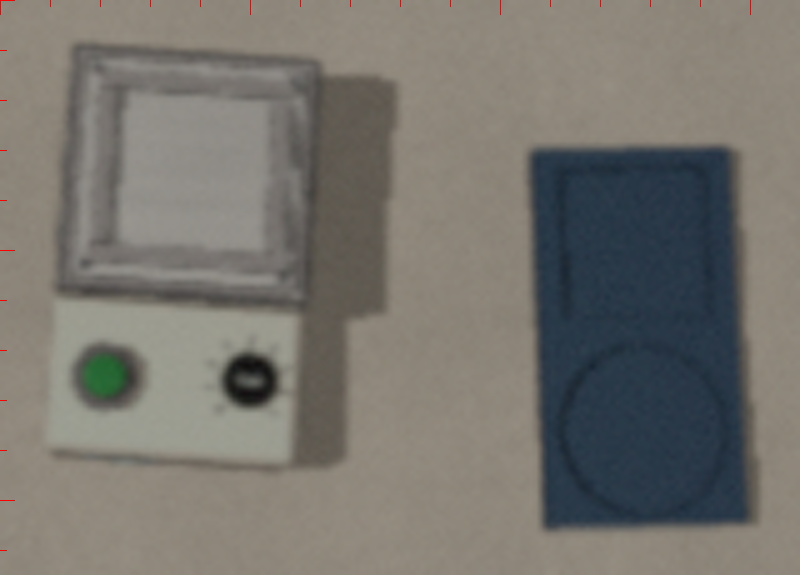

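The crops confirm two amber vials with white caps at (302,293) and (338,290). The two yellow ones stay put, and the square block goes in the square holder. Next I'll get sub-pixel poses by fitting model edges to the image gradients, starting from my readings.

```bash
cat > h.py <<'E'
from cell import r
import cv2, numpy as np
from scipy.optimize import minimize
from scipy.ndimage import map_coordinates
def proj(n,X):
    c=r.camera_info(n)
    return cv2.projectPoints(np.asarray(X,float).reshape(-1,1,3),cv2.Rodrigues(c["R"])[0],c["t"],c["K"],c["D"])[0][:,0]
def back(n,uv,z):
    c=r.camera_info(n)
    p=cv2.undistortPoints(np.array(uv,float).reshape(-1,1,2),c["K"],c["D"])[:,0]
    d=np.c_[p,np.ones(len(p))]@c["R"]; o=-c["R"].T@c["t"]
    return (o+d*((z-o[2])/d[:,2])[:,None])[:,:2]
def rect(x0,x1,y0,y1,z,n=40):
    s=np.linspace(0,1,n); c=np.array([[x0,y0],[x1,y0],[x1,y1],[x0,y1],[x0,y0]])
    return np.vstack([np.c_[c[i]+s[:,None]*(c[i+1]-c[i]),np.full(n,z)] for i in range(4)])
def circ(x,y,R,z,n=48):
    a=np.arange(n)*2*np.pi/n; return np.c_[x+R*np.cos(a),y+R*np.sin(a),np.full(n,z)]
bores=[circ(a,b,15.5,36,32) for a in(26,-26) for b in(26,-26)]
grip=rect(-8,8,-16,16,70,15)
M=dict(square=np.vstack([rect(-48,48,-48,48,36)]+bores+[grip]),
 round=np.vstack([circ(0,0,55,36,120)]+bores+[grip]),
 tray=np.vstack([rect(-127.5,127.5,-67.5,67.5,16,60),circ(-63,0,56.8,16,90),rect(13.2,112.8,-49.8,49.8,16)]),
 hot=np.vstack([rect(-49.8,49.8,-49.8,49.8,102),circ(-132,45,14,76),rect(-183,-83,-82.5,82.5,54)[:120],rect(-83,83,-82.5,82.5,80)]),
 vial=np.vstack([circ(0,0,12.5,72)]))
def place(m,p,z=0):
    c,s=np.cos(p[2]),np.sin(p[2]); return m@np.array([[c,s,0],[-s,c,0],[0,0,1]])+[p[0],p[1],z]
def grad(im,sg=1.0):
    g=cv2.GaussianBlur(im,(0,0),sg).astype(float)
    return np.sqrt(sum(cv2.Sobel(g,-1,1,0,ksize=3)**2+cv2.Sobel(g,-1,0,1,ksize=3)**2 for _ in[0]).sum(2))
def fit(n,im,name,p0,z=0,span=(8,8,.12),yaw=True):
    m=M[name] if isinstance(name,str) else name
    best=None
    for sg in(2.5,1.0):
        G=np.minimum(grad(im,sg),np.percentile(grad(im,sg),99.5))
        f=lambda q:-map_coordinates(G,proj(n,place(m,[q[0],q[1],q[2]*yaw+p0[2]*(not yaw)],z))[:,::-1].T,order=1).mean()
        st=[p0] if best is not None else [np.add(p0,np.multiply(span,d)) for d in np.random.default_rng(0).uniform(-1,1,(12,3))]+[p0]
        k=1 if best is None else .4
        rs=[minimize(f,s,method="Nelder-Mead",options=dict(initial_simplex=np.vstack([s]+[np.add(s,e) for e in np.diag(np.multiply(span,.5*k))]))) for s in st]
        best=min(rs,key=lambda a:a.fun); p0=best.x
    return best.x,-best.fun
E
python3 - <<'E'
from h import *
im={n:cv2.imread(f"pics/{n}0_raw.png")[:,:,::-1] for n in("top","side")}
c1=lambda L:[(125-.4+x/5,150-.4+y/5) for x,y in L]; c2=lambda L:[(240-.4+x/5,160-.4+y/5) for x,y in L]
def yawof(n,a,b,z): P=back(n,[a,b],z); d=P[1]-P[0]; return np.arctan2(d[1],d[0])
ini={}
# block grip long axis = y
for nm,c,g in(("square",(130,476),[(100,462),(155,490)]),("round",(370,455),[(358,442),(408,468)])):
    ct={"square":[(117,422),(184,463),(76,489),(142,531)],"round":[(370,400),(437,442),(327,470),(396,512)]}[nm]
    P=back("top",c1(ct),36); a=c1(g); ini[nm]=[*P.mean(0),yawof("top",a[0],a[1],70)-np.pi/2]
P=back("top",c2([(532,150),(732,148),(545,527),(748,522)]),16); a=c2([(532,150),(545,527)]); ini["tray"]=[*P.mean(0),yawof("top",a[1],a[0],16)]
P=back("top",c2([(100,88-20),(298,80),(283,280),(83,268)]),102); a=c2([(57,292),(75,45)]); ini["hot"]=[*P.mean(0),yawof("top",a[0],a[1],80)]
for i,p in enumerate([(340,184),(457,174)]): ini[f"vial{i}"]=[*back("top",c1([p]),72)[0],0]
out={n:cv2.resize(im[n],None,fx=3,fy=3,interpolation=cv2.INTER_CUBIC)[:,:,::-1].copy() for n in im}
for nm,p in ini.items():
    k=nm.rstrip("01")
    for n in im:
        # tray x sign: round cut-out is at -x
        q,s=fit(n,im[n],k,np.array(p),yaw=k!="vial")
        print(nm,n,np.round(p,2),np.round(q,3),round(s,1))
        for u,v in proj(n,place(M[k],q)): cv2.circle(out[n],(int(3*u+1),int(3*v+1)),1,(0,0,255),-1)
cv2.imwrite("pics/fit_top.png",out["top"][440:830,360:1230]); cv2.imwrite("pics/fit_side.png",out["side"][440:1140,320:1180])
t=cv2.imread("pics/fit_top.png");print(t.shape); cv2.imwrite("pics/fit_top.png",cv2.resize(t,(800,359)))
t=cv2.imread("pics/fit_side.png"); cv2.imwrite("pics/fit_side.png",cv2.resize(t,(737,600)))
E
```

```text
square top [437.22 357.44  -3.58] [437.535 356.746  -3.666] 157.0Traceback (most recent call last):
  File "<stdin>", line 18, in <module>
  File "h.py", line 38, in fit
    rs=[minimize(f,s,method="Nelder-Mead",options=dict(initial_simplex=np.vstack([s]+[np.add(s,e) for e in np.diag(np.multiply(span,.5*k))]))) for s in st]
        ~~~~~~~~^^^^^^^^^^^^^^^^^^^^^^^^^^^^^^^^^^^^^^^^^^^^^^^^^^^^^^^^^^^^^^^^^^^^^^^^^^^^^^^^^^^^^^^^^^^^^^^^^^^^^^^^^^^^^^^^^^^^^^^^^^^^^^
    res = _minimize_neldermead(fun, x0, args, callback, bounds=bounds,
                               **options)
    fxr = func(xr)
    fx = function(np.copy(x), *(wrapper_args + args))
  File "h.py", line 35, in <lambda>
    f=lambda q:-map_coordinates(G,proj(n,place(m,[q[0],q[1],q[2]*yaw+p0[2]*(not yaw)],z))[:,::-1].T,order=1).mean()
                                  ~~~~^^^^^^^^^^^^^^^^^^^^^^^^^^^^^^^^^^^^^^^^^^^^^^^^^^^
  File "h.py", line 6, in proj
    c=r.camera_info(n)
ValueError: time passes only in moves, steps and waits
```

Too many `camera_info` calls, so I'll cache the calibration.

```bash
sed -i 's/c=r.camera_info(n)/c=CAM[n]/; s/^def proj/CAM={n:r.camera_info(n) for n in("top","side")}\ndef proj/' h.py
cat > meas.py <<'E'
from h import *
im={n:cv2.imread(f"pics/{n}0_raw.png")[:,:,::-1] for n in("top","side")}
c1=lambda L:[(125-.4+x/5,150-.4+y/5) for x,y in L]; c2=lambda L:[(240-.4+x/5,160-.4+y/5) for x,y in L]
def yawof(n,a,b,z): P=back(n,[a,b],z); d=P[1]-P[0]; return np.arctan2(d[1],d[0])
ini={}
for nm,ct,g in(("square",[(117,422),(184,463),(76,489),(142,531)],[(100,462),(155,490)]),("round",[(370,400),(437,442),(327,470),(396,512)],[(358,442),(408,468)])):
    P=back("top",c1(ct),36); a=c1(g); ini[nm]=[*P.mean(0),yawof("top",a[1],a[0],70)-np.pi/2]
P=back("top",c2([(532,150),(732,148),(545,527),(748,522)]),16); a=c2([(532,150),(545,527)]); ini["tray"]=[*P.mean(0),yawof("top",a[1],a[0],16)]
P=back("top",c2([(100,68),(298,80),(283,280),(83,268)]),102); a=c2([(57,292),(75,45)]); ini["hot"]=[*P.mean(0),yawof("top",a[0],a[1],80)]
for i,p in enumerate([(340,184),(457,174)]): ini[f"vial{i}"]=[*back("top",c1([p]),72)[0],0]
out={n:cv2.resize(im[n],None,fx=3,fy=3,interpolation=cv2.INTER_CUBIC)[:,:,::-1].copy() for n in im}
for nm,p in ini.items():
    k=nm.rstrip("01")
    for n in im:
        q,s=fit(n,im[n],k,np.array(p),yaw=k!="vial")
        print(nm,n,np.round(p,2),np.round(q,3),round(s,1))
        for u,v in proj(n,place(M[k],q)): cv2.circle(out[n],(int(3*u+1),int(3*v+1)),1,(0,0,255),-1)
t=out["top"][440:830,360:1230]; cv2.imwrite("pics/fit_top.png",cv2.resize(t,(800,359)))
t=out["side"][440:1140,320:1180]; cv2.imwrite("pics/fit_side.png",cv2.resize(t,(737,600)))
E
python3 meas.py
```

```text
square top [437.22 357.44  -0.44] [437.535 356.746  -0.525] 157.0
square side [437.22 357.44  -0.44] [441.843 349.994  -0.447] 239.2
round top [ 4.5407e+02  1.9140e+02 -4.5000e-01] [454.032 190.276  -0.536] 150.9
round side [ 4.5407e+02  1.9140e+02 -4.5000e-01] [455.3   187.179  -0.527] 268.0
tray top [ 5.1096e+02 -3.5954e+02  3.0000e-02] [ 5.10591e+02 -3.57914e+02  2.40000e-02] 140.7
tray side [ 5.1096e+02 -3.5954e+02  3.0000e-02] [ 5.07070e+02 -3.60422e+02  2.80000e-02] 167.9
hot top [ 6.0256e+02 -5.4070e+01 -5.0000e-02] [ 6.04659e+02 -5.03850e+01 -5.40000e-02] 126.7
hot side [ 6.0256e+02 -5.4070e+01 -5.0000e-02] [ 6.06836e+02 -5.62570e+01 -5.90000e-02] 228.5
vial0 top [627.69 220.44   0.  ] [615.537 209.058  -1.283] 222.0
vial0 side [627.69 220.44   0.  ] [6.17616e+02 2.00386e+02 1.36000e-01] 350.5
vial1 top [635.53 144.71   0.  ] [6.22641e+02 1.36910e+02 2.85000e-01] 199.5
vial1 side [635.53 144.71   0.  ] [6.14882e+02 1.10620e+02 2.91000e-01] 362.6
```

View pics/fit_top.png

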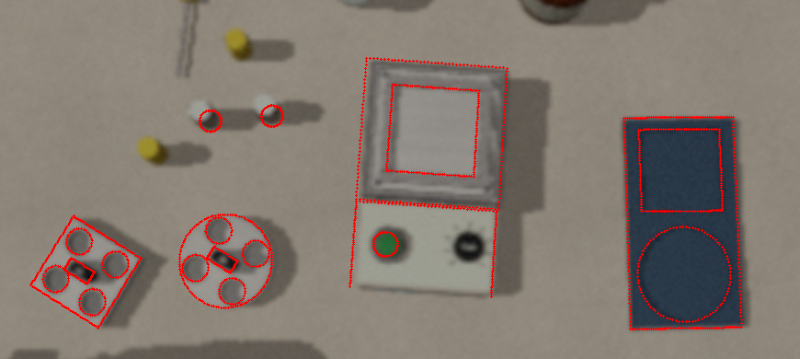

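View pics/fit_side.png

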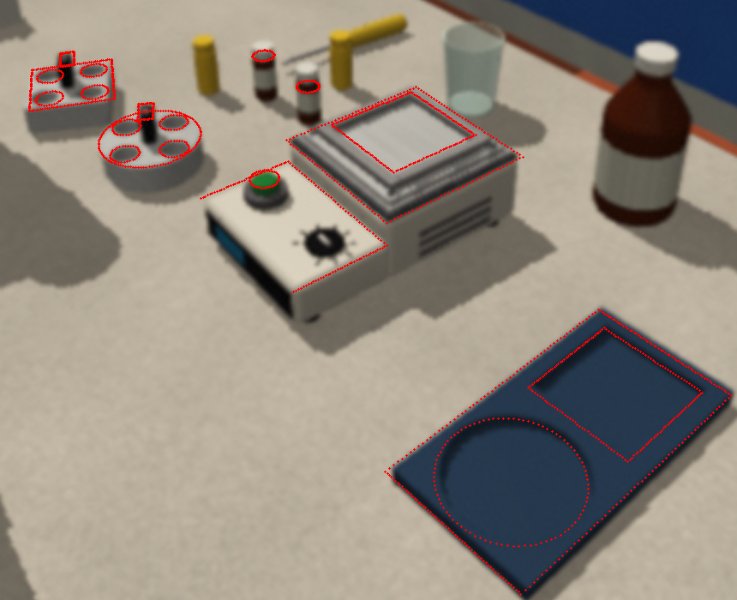

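The top-view fit overlays the blocks, tray and hotplate well. The vial circles latched onto the labels, so for those I keep my cap readings, about (628,220) and (636,145). Next is the square block: centre on its grip in both axes, then lift.

```bash
cat >> h.py <<'E'
def ori(a):
    y=np.array([np.cos(a),np.sin(a),0]); z=np.array([0,0,-1.]); return np.c_[np.cross(y,z),y,z]
def pick_a(pos,a,step=np.pi):
    q0=r.read_joints(); best=None
    for k in range(-4,5):
        q=r.inverse_kinematics(list(pos),ori(a+k*step))
        if q is not None:
            s=np.abs(np.array(q)-q0).max()+0.3*abs(q[5])
            if best is None or s<best[0]: best=(s,a+k*step,q)
    return best[1]
def st(m=""):
    print(m,"t%.1f"%r.read_time(),np.round(r.read_position(),1),"F",np.round(r.read_ft_force(),1),"w%.1f gf%.0f"%(r.read_grip_width(),r.read_grip_force()),flush=True)
E
cat > getblk.py <<'E'
from h import *
def get(p):
    """centre on the grip across its length, then its thickness, hold and lift"""
    x,y,yaw=p
    r.grip(60,20)
    a=pick_a((x,y,200),yaw+np.pi/2); r.goto([x,y,200],ori(a)); st("above"); print(r.read_joints())
    r.line_to([x,y,114]); r.grip(15,20); st("long")
    r.grip(60,20); a=pick_a((x,y,114),yaw); r.goto([x,y,114],ori(a))
    r.grip(5,20); st("thick"); r.grip(5,80)
    r.line_to([x,y,130],speed=60); st("lifted"); return a
E
python3 - <<'E'
from getblk import *
im=r.snapshot("top"); q,s=fit("top",im,"square",[437.5,356.7,-.525]); print(q,s)
a=get(q); r.line_to([q[0],q[1],300]); r.hold(.1); st("up")
open("a.txt","w").write(str(a)); print(a,r.read_joints())
E
```

```text
[437.64952402 356.65375731  -0.5211456 ] 156.86185825385002
above t1.7 [437.9 358.  200.7] F [0.7 0.2 0.8] w59.8 gf0
[ 1.03142692e+00  2.69284043e-01 -3.72117814e-01  3.36085417e-04
 -9.27800450e-01  1.88232522e-02]
long t2.8 [438.3 357.8 115.4] F [-0.5  4.   5.3] w31.4 gf29
thick t5.0 [438.  356.6 114.2] F [ 2.8 -0.9  1. ] w15.7 gf26
lifted t5.7 [437.4 356.7 130. ] F [-0.6  0.2 -7.1] w14.9 gf78
up t7.0 [437.4 356.4 298.8] F [ 0.2 -0.5 -6.7] w15.1 gf78
-3.6627382543744416 [ 1.03043528e+00  1.81789006e-01 -2.42612995e-01 -2.46892344e-04
 -1.14846345e+00 -1.55156201e+00]
```

```bash
cat > down.py <<'E'
from h import *
def down(x,y,z0,z1,step=2,lim=12,sp=40):
    """straight down in steps till z1 or an upward push over lim N beyond the start"""
    f0=r.read_ft_force()[2]; z=z0
    while z>z1:
        z=max(z-step,z1); r.line_to([x,y,z],speed=sp); f=r.read_ft_force()-np.array([0,0,f0])
        if f[2]>lim: break
    st("down"); return z,f
E
python3 - <<'E'
from down import *
im=cv2.imread("pics/top0_raw.png")[:,:,::-1].astype(int)
m=(im[:,:,1]>im[:,:,0]*1.6)&(im[:,:,1]>im[:,:,2]*1.4); m[:220]=0;m[250:]=0;m[:,:250]=0;m[:,280:]=0
v,u=np.nonzero(m); print(len(u),u.mean(),v.mean(),back("top",[(u.mean(),v.mean())],76))
h=np.array([604.66,-50.4,-.054]); print(place(np.array([[-132,45,0.]]),h))
for nm,mm in(("recess",rect(-49.8,49.8,-49.8,49.8,102)),("hous",rect(-83,83,-82.5,82.5,80)),("panel",rect(-183,-83,-82.5,82.5,54)[40:120])): print(nm,fit("top",im.astype(np.uint8),mm,h,span=(4,4,.03)))
a=float(open("a.txt").read())
x,y=h[:2]; b=pick_a((x,y,300),h[2],np.pi/2); print(b)
r.goto([x,y,300],ori(b)); r.hold(.2); st("over")
im=r.snapshot("side"); c=im[100:260,170:330]; cv2.imwrite("pics/s1.png",cv2.resize(c[:,:,::-1],None,fx=3.5,fy=3.5,interpolation=cv2.INTER_CUBIC))
E
```

```text
52 260.59615384615387 234.6153846153846 [[475.83331857  -2.04307517]]
[[475.28122843   1.65894224   0.        ]]
recess (array([ 6.03420251e+02, -5.98664378e+01, -5.07166017e-02]), np.float64(99.38895047498681))
hous (array([ 6.04113215e+02, -5.39208583e+01, -5.44841456e-02]), np.float64(139.03266557692132))
panel (array([ 6.04702789e+02, -7.73074843e+01, -6.51980187e-02]), np.float64(183.85874446238927))
3.0875926535897933
over t8.9 [604.7 -49.5 300.1] F [-0.9 -1.  -7.9] w14.7 gf78
```

View pics/s1.png

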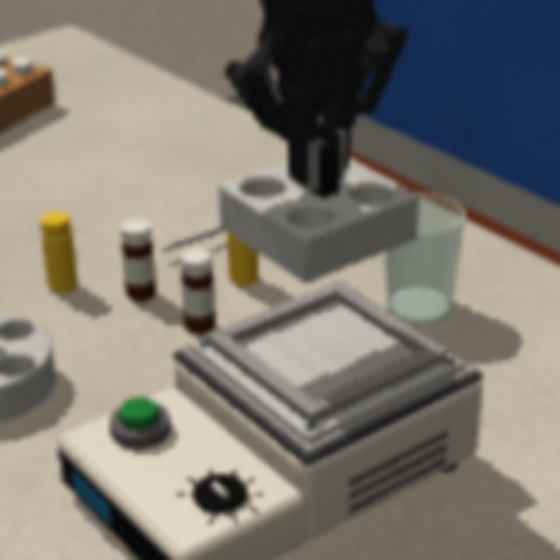

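The block hangs level. The button centroid, the housing fit and my own corner picks all put the holder centre at about (604.3,-54). Lowering with force watching.

```bash
python3 - <<'E'
from down import *
x,y=604.3,-54
b=pick_a((x,y,300),-.0545,np.pi/2); open("a.txt","w").write(str(b))
r.line_to([x,y,232],ori(b)); r.hold(.2); st("near")
print(down(x,y,232,206)); 
print(np.round(r.read_wrist_torque(),2))
E
```

```text
near t9.7 [605.  -53.9 233.4] F [-0.1 -0.1 -7.1] w14.7 gf78
down t13.0 [605.8 -53.7 206.1] F [ 7.7 -1.1 -4.2] w14.9 gf79
(206, array([ 7.66549234, -1.14277106,  2.92872428]))
[-0.35 -2.97  0.14]
```

```bash
python3 - <<'E'
from down import *
r.line_to([606.5,-54,206],speed=20); r.hold(.2); st("x+")
z,f=down(606.5,-54,206,202,1,10,20); print(z,f)
r.grip(50,20); st("rel"); r.hold(.2)
p=r.read_position()
r.line_to([606.5,-54,300]); b=float(open("a.txt").read())
r.goto([500,250,320],ori(b)); r.hold(.1)
s=r.snapshot("side"); t=r.snapshot("top")
cv2.imwrite("pics/top1_raw.png",t[:,:,::-1])
A=cv2.resize(s[130:250,180:320][:,:,::-1],(700,600),interpolation=cv2.INTER_CUBIC); cv2.imwrite("pics/s2.png",A)
sq=M["square"]
print("sq",fit("top",t,sq,[606,-54,-.054],z=92)); print("sq side",fit("side",s,sq,[606,-54,-.054],z=92))
print("round",fit("top",t,"round",[454,190.3,-.536]))
st()
E
```

```text
x+ t13.4 [606.2 -53.9 205.3] F [ 3.8 -0.6 -8.3] w14.9 gf78
down t14.2 [606.3 -54.1 204.3] F [-2.8  2.1  5.8] w14.7 gf81
203 [-2.7878564   2.12322687 14.14168314]
rel t14.6 [606.5 -54.1 203. ] F [-0.4  0.1 -0.3] w50.1 gf0
sq (array([ 6.02510495e+02, -5.26235902e+01, -5.44439862e-02]), np.float64(163.5470627970004))
sq side (array([ 6.02072528e+02, -5.68339810e+01, -2.11244026e-02]), np.float64(259.6962430036163))
round (array([454.00084132, 190.14931   ,  -0.53523299]), np.float64(162.68344387982137))
 t17.0 [500.5 249.1 319.8] F [-0.6  1.3 -0.2] w49.6 gf0
```

View pics/s2.png

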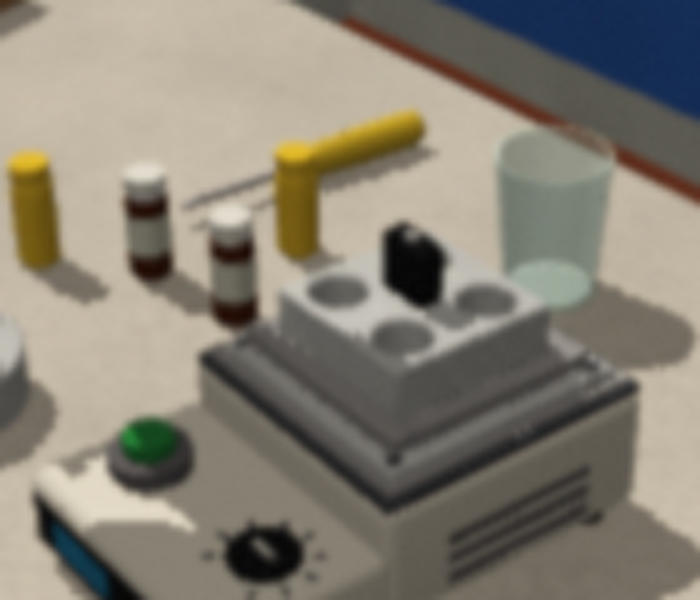

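Seated level in the holder, with firm contact at the expected height. The round block hasn't moved, so it goes to the tray's round cut-out next.

```bash
python3 - <<'E'
from getblk import *; from down import down
t=r.snapshot("top"); q,s=fit("top",t,"round",[454,190.1,-.535]); print(q,s)
a=get(q); r.line_to([q[0],q[1],300]); st("up")
c=place(np.array([[-63,0,0.]]),[510.3,-358.2,.024])[0]; x,y=c[:2]; print(c)
b=pick_a((x,y,300),a,.2); r.goto([x,y,300],ori(b)); r.line_to([x,y,146]); r.hold(.2); st("near")
print(down(x,y,146,119,2,12)); print(np.round(r.read_wrist_torque(),2))
E
```

```text
[454.06112949 190.09506122  -0.52897671] 162.28329942793187
above t18.4 [454.5 190.5 200.5] F [ 0.2 -0.2  0.9] w60.0 gf0
[ 7.96817572e-01  1.56044889e-01 -5.25101350e-01  3.07415848e-04
 -8.88670748e-01  2.43531524e-01]
long t19.5 [454.8 190.9 115.2] F [-0.2  0.8  7.8] w31.6 gf26
thick t21.7 [454.4 190.2 114.2] F [ 1.5 -0.8  2.3] w15.7 gf22
lifted t22.3 [453.9 190.1 130.1] F [-1.1 -1.1 -5.4] w14.6 gf78
up t23.6 [453.6 189.8 299. ] F [-0.2 -0.5 -5.9] w14.4 gf78
[ 447.31814313 -359.71185485    0.        ]
near t27.0 [ 447.7 -359.9  146.9] F [-0.8 -0.4 -5.1] w14.6 gf78
down t30.5 [ 448.9 -360.8  120.5] F [ 1.5 -4.2  6. ] w14.6 gf80
(119, array([ 1.54429761, -4.24684883, 11.05186393]))
[-1.74 -0.67 -0.08]
```

```bash
python3 - <<'E'
from down import *
x,y=449,-361
r.line_to([x,y,119],speed=20); r.hold(.2); st("shift")
print(down(x,y,119,114,1,14,20)); 
r.grip(50,20); r.hold(.2); st("rel")
r.line_to([x,y,250]); r.goto([500,-150,330],r.read_orientation()); r.hold(.1)
t=r.snapshot("top"); s=r.snapshot("side")
print("round tray",fit("top",t,"round",[449,-361,-.5],z=6,span=(6,6,1))); print(fit("side",s,"round",[449,-361,-.5],z=6,span=(6,6,1)))
print("sq",fit("top",t,"square",[605,-54,-.054],z=92))
A=cv2.resize(s[240:384,230:400][:,:,::-1],(708,600),interpolation=cv2.INTER_CUBIC); cv2.imwrite("pics/s3.png",A)
st()
E
```

```text
shift t30.9 [ 449.1 -360.9  120.4] F [-1.9  1.3 12.7] w14.9 gf81
down t31.4 [ 449.1 -360.9  120.3] F [-7.4  7.6 30.7] w14.6 gf84
(117, array([-7.39339573,  7.606296  , 18.01968589]))
rel t32.1 [ 448.9 -361.   116.7] F [-0.5 -0.4  0.4] w50.1 gf0
round tray (array([ 4.46496651e+02, -3.58183653e+02,  1.12515536e-01]), np.float64(176.6893936375644))
(array([ 434.34325063, -372.38279849,   -1.73509258]), np.float64(162.14758269456934))
sq (array([622.18640932, -37.08837807,  -0.74814392]), np.float64(128.70661138579544))
 t34.2 [ 499.7 -151.1  329.2] F [-0.4 -0.4  0.4] w50.2 gf0
```

View pics/s3.png

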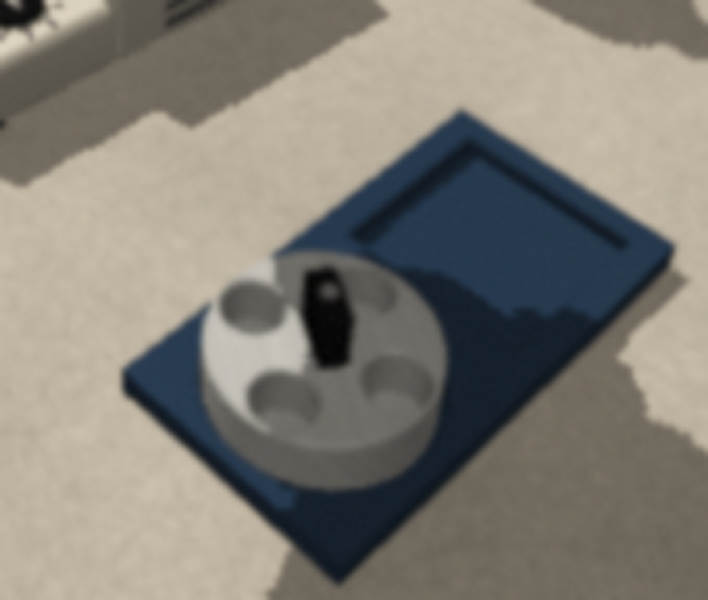

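The round block is home: it touched at about z = 6 mm and sits level. Next is the first vial at (628,220): centre it with two crossed grips, lift it, and lower it into the (+26,+26) bore under force watch.

```bash
cat > vial.py <<'E'
from down import *
S=np.array([606.4,-54.1,-.0545])
def getv(x,y,af):
    r.grip(50,20); a1=pick_a((x,y,200),af-np.pi/2); r.goto([x,y,220],ori(a1)); st("above")
    r.line_to([x,y,104]); r.grip(15,20); st("g1")
    r.grip(50,20); a=pick_a((x,y,104),af); r.goto([x,y,104],ori(a)); r.grip(15,30); st("g2")
    r.line_to([x,y,280]); st("up"); return a
def putv(bx,by,a,z=204):
    x,y=place(np.array([[bx,by,0.]]),S)[0,:2]
    a=pick_a((x,y,280),S[2]+np.pi/2)
    r.goto([x,y,280],ori(a)); r.line_to([x,y,240]); r.hold(.3); p=r.read_position(); st("over"); print(x,y)
    f0=r.read_ft_force()[2]
    for k in range(30):   # spiral search till the vial drops in
        rad=0 if k==0 else 0.45*np.sqrt(k)*1.2; th=2.4*k; X,Y=x+rad*np.cos(th),y+rad*np.sin(th)
        if k: r.line_to([X,Y,233],speed=60)
        for zz in np.arange(231,217,-2.):
            r.line_to([X,Y,zz],speed=40)
            if r.read_ft_force()[2]-f0>4: break
        else: print("in at",k,round(X-x,1),round(Y-y,1)); break
        print(k,zz,np.round(r.read_ft_force(),1))
    else: return False
    f=r.read_ft_force(); print("side",np.round(f,1))
    print(down(X,Y,218,z-4,1,6,30)); return True
E
python3 - <<'E'
from vial import *
t=r.snapshot("top")
a=getv(627.7,220.4,S[2]+np.pi/2)
im=r.snapshot("side"); cv2.imwrite("pics/s4_raw.png",im[:,:,::-1])
ok=putv(26,26,a); print(ok,np.round(r.read_wrist_torque(),2))
E
```

```text
above t36.0 [627.9 219.4 220.7] F [0.1 0.1 0.2] w50.1 gf0
g1 t37.2 [628.3 220.7 105.2] F [0.  0.2 4.5] w27.6 gf20
g2 t39.3 [627.7 220.4 104.1] F [-0.1  0.2  0.6] w27.5 gf29
up t40.6 [627.3 220.2 278.8] F [-0.3  0.4 -0.7] w27.6 gf29
over t42.4 [634.1 -29.4 240.9] F [-0.1  0.5 -0.6] w27.2 gf29
633.7776949367662 -29.554902323491042
0 225.0 [-3.1 -0.1  7.8]
1 225.0 [-2.6  0.7  6.9]
2 227.0 [-0.6  0.3  3.7]
3 227.0 [-2.  -0.5  4.7]
in at 4 -1.1 -0.2
side [-1.1 -0.6 -2. ]
down t53.1 [632.7 -29.4 201.4] F [-5.6  3.1  4.4] w27.4 gf29
(201, array([-5.6007344 ,  3.07294245,  6.36371767]))
True [ 1.49  2.05 -0.01]
```

```bash
python3 - <<'E'
from vial import *
r.grip(40,20); r.hold(.2); st("rel"); p=r.read_position()
r.line_to([p[0],p[1],300]); r.goto([480,200,330],r.read_orientation()); r.hold(.1)
s=r.snapshot("side"); t=r.snapshot("top")
A=cv2.resize(s[130:250,180:320][:,:,::-1],(700,600),interpolation=cv2.INTER_CUBIC); cv2.imwrite("pics/s5.png",A)
print("sq",fit("top",t,"square",[605,-54,-.054],z=92,span=(6,6,.05)));print("round",fit("top",t,"round",[448,-360,-.1],z=6,span=(6,6,1)))
cv2.imwrite("pics/top2_raw.png",t[:,:,::-1]); st()
E
```

```text
rel t53.6 [632.9 -29.8 201. ] F [ 0.6 -0.6  0.7] w40.2 gf0
sq (array([ 6.02760058e+02, -5.25223405e+01, -5.40001188e-02]), np.float64(148.96234486047948))
round (array([ 4.46944635e+02, -3.58922585e+02,  1.32856872e-01]), np.float64(217.5342591825535))
 t55.6 [480.6 199.2 329.6] F [-0.5  0.4  0.6] w40.0 gf0
```

View pics/s5.png

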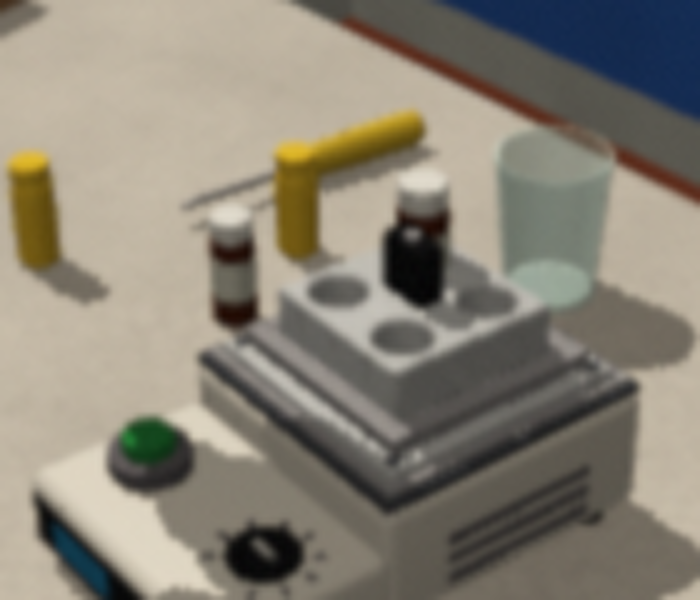

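Vial 1 stands in the rear bore at (422,210), upright and down. Vial 2 is still at (233,265) in the crop. I'll place it the same way in the (-26,+26) bore, using the corrected block x.

```bash
sed -i 's/606.4,-54.1/605.4,-54.2/' vial.py; python3 - <<'E'
from vial import *
a=getv(635.5,144.7,S[2]+np.pi/2)
ok=putv(-26,26,a); print(ok,np.round(r.read_wrist_torque(),2))
if ok:
    r.grip(40,20); r.hold(.2); st("rel"); p=r.read_position()
    r.line_to([p[0],p[1],300]); r.goto([440,200,330],r.read_orientation()); r.hold(.1)
    s=r.snapshot("side")
    A=cv2.resize(s[130:250,180:320][:,:,::-1],(700,600),interpolation=cv2.INTER_CUBIC); cv2.imwrite("pics/s6.png",A)
    t=r.snapshot("top"); cv2.imwrite("pics/t6.png",cv2.resize(t[150:270,190:350][:,:,::-1],(800,600),interpolation=cv2.INTER_CUBIC)); st()
E
```

```text
above t57.1 [635.5 144.9 220.4] F [-0.7  0.1  0.4] w49.9 gf0
g1 t58.3 [636.2 145.  105.2] F [-0.4 -0.2  4.5] w27.8 gf19
g2 t60.4 [635.5 144.7 104. ] F [ 0.5  0.2 -0.5] w26.9 gf29
up t61.7 [635.1 144.6 278.9] F [ 0.2 -0.8  0.2] w27.2 gf29
over t63.2 [581.2 -26.7 240.8] F [-0.3  0.3 -0.3] w27.2 gf29
580.854902323491 -26.822305063233784
0 227.0 [-2.1  3.1  6.7]
1 227.0 [-2.  -0.5  5.6]
2 227.0 [-4.2  3.4 10.8]
3 227.0 [-2.9  0.5  9.1]
4 227.0 [-3.2  2.   6.8]
5 227.0 [-4.3  2.3 11.3]
6 225.0 [-5.5  1.9 13.4]
7 227.0 [-4.1  0.5 10.8]
8 227.0 [-3.6  1.7 11.4]
9 225.0 [-3.8  2.1 11.9]
10 227.0 [-4.2  1.3 12.4]
11 227.0 [-2.5  1.1  4.5]
12 227.0 [-1.6  0.9  8.5]
13 227.0 [-3.9  2.4 11.8]
14 225.0 [-3.3  1.3  7.8]
15 227.0 [-4.4  1.6 12.8]
16 227.0 [-3.5  0.7 10.2]
17 225.0 [-4.2  3.4 12.7]
18 227.0 [-4.4  1.4 12.3]
19 225.0 [-4.   0.7 10.5]
20 227.0 [-3.6  1.2 11.4]
21 227.0 [-4.7  1.3 11.1]
in at 22 -2.1 1.4
side [-0.5  6.  -0.1]
down t93.3 [578.7 -24.9 201. ] F [-5.1  7.4  8.9] w27.1 gf31
(200, array([-5.10074447,  7.4347824 ,  9.07028975]))
True [ 2.93  1.87 -0.04]
rel t93.8 [578.7 -25.6 199.8] F [-0.1 -0.2 -0. ] w40.2 gf0
 t95.8 [440.6 199.2 329.6] F [ 1.5 -0.3  0.1] w39.9 gf0
```

View pics/s6.png

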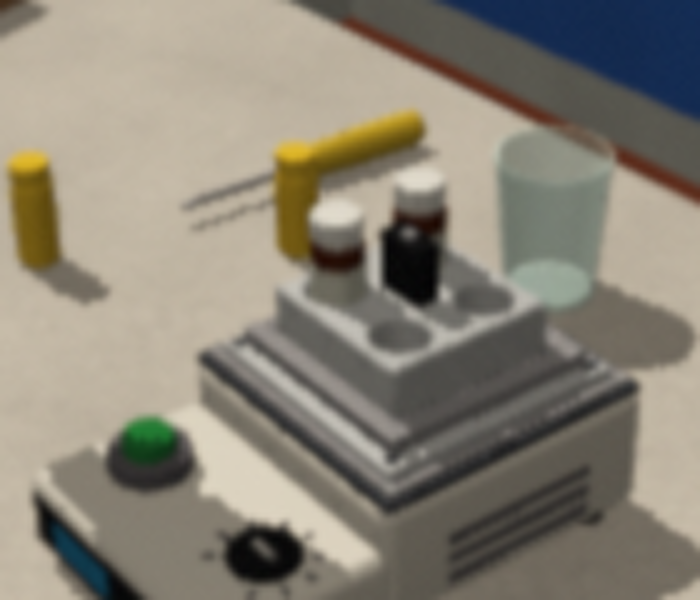

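Both vials are upright and down in their bores, and the yellow ones are untouched. Pressing the green button at about (475.3,-2) with closed fingers.

```bash
python3 - <<'E'
from vial import *
x,y=475.3,-2
r.grip(0,20); a=pick_a((x,y,220),S[2]+np.pi/2,.3); r.goto([x,y,220],ori(a)); r.line_to([x,y,156]); r.hold(.2)
f0=r.read_ft_force()[2]; st("above")
for z in np.arange(154,134,-1.):
    r.line_to([x,y,z],speed=25); r.hold(.05); f=r.read_ft_force()[2]-f0; print(z,round(f,1),round(r.read_position()[2],1),end="; ")
    if f>18: break
r.hold(.5); st("pressed"); im=r.snapshot("side"); 
r.line_to([x,y,220]); r.goto([420,200,330],r.read_orientation()); r.hold(.2)
s=r.snapshot("side"); t=r.snapshot("top")
cv2.imwrite("pics/s7.png",cv2.resize(s[100:384,150:420][:,:,::-1],(570,600),interpolation=cv2.INTER_CUBIC))
cv2.imwrite("pics/t7.png",cv2.resize(t[90:280,110:410][:,:,::-1],(800,507),interpolation=cv2.INTER_CUBIC))
st()
E
```

```text
above t98.4 [475.9  -1.7 157. ] F [0.3 0.8 0.9] w0.2 gf0
154.0 -0.8 154.1; 153.0 -1.3 152.9; 152.0 -1.0 151.9; 151.0 -1.4 151.0; 150.0 -0.8 150.0; 149.0 -1.9 149.0; 148.0 1.0 148.1; 147.0 1.5 147.0; 146.0 1.3 146.1; 145.0 2.2 145.0; 144.0 2.3 144.1; 143.0 4.1 143.0; 142.0 10.4 142.6; 141.0 21.2 142.4; pressed t103.1 [475.5  -2.  142.4] F [-6.7  1.4 21.7] w0.1 gf11
 t105.1 [420.3 199.2 329.5] F [ 0.3  0.6 -0.2] w0.0 gf0
```

View pics/s7.png

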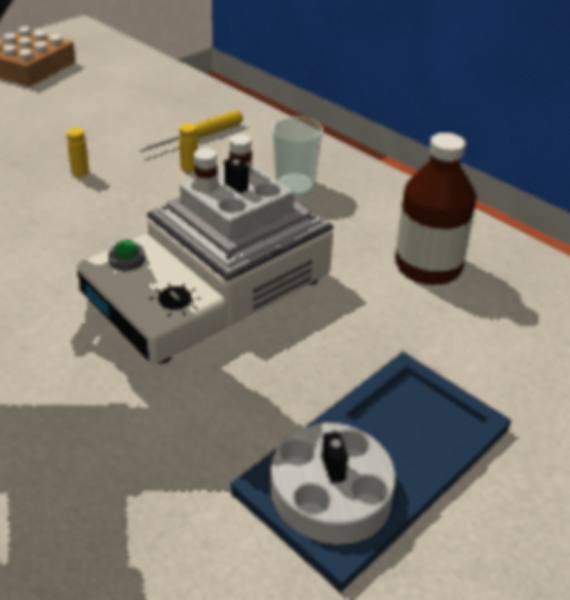

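View pics/t7.png

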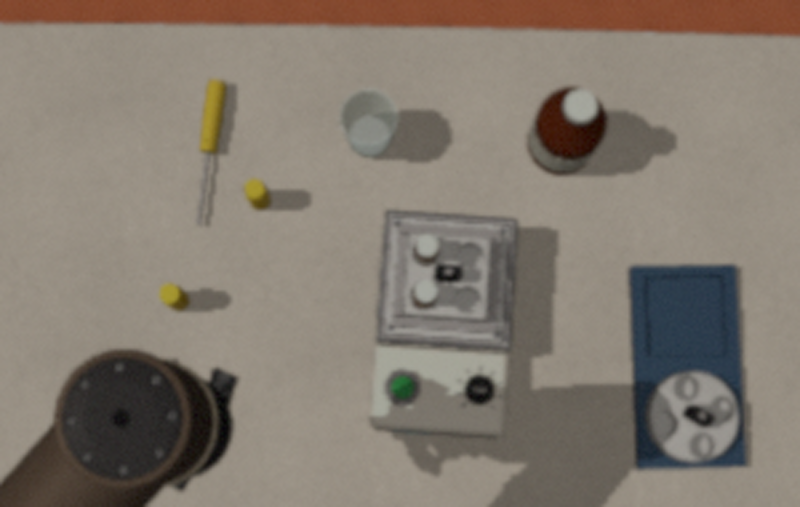

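Everything looks in place: both vials in bores, button pressed to its stop (6 mm of travel, then a hard rise to 21 N), bystanders unmoved. One quick check before handing in: touch the top of the round block's grip to confirm its height. Fully home gives TCP ≈ 149.

```bash
python3 - <<'E'
from vial import *
x,y=448.5,-360.5
a=pick_a((x,y,220),0,.3); r.goto([x,y,250],ori(a)); r.line_to([x,y,158]); r.hold(.2); f0=r.read_ft_force()[2]
for z in np.arange(156,140,-1.):
    r.line_to([x,y,z],speed=25); r.hold(.05); f=r.read_ft_force()[2]-f0; print(z,round(f,1),round(r.read_position()[2],1),end="; ")
    if f>15: break
r.line_to([x,y,260]); r.goto([420,200,330],r.read_orientation()); r.hold(.3)
t=r.snapshot("top");print("round",fit("top",t,"round",[448,-360,.13],z=6,span=(6,6,.2))); print("sq",fit("top",t,"square",[603,-53,-.054],z=92,span=(6,6,.05))); st()
E
```

```text
156.0 -0.3 156.1; 155.0 -0.4 154.9; 154.0 -0.5 153.9; 153.0 -0.9 152.9; 152.0 0.9 152.0; 151.0 -0.7 150.9; 150.0 0.2 150.0; 149.0 -1.1 148.9; 148.0 5.6 148.7; 147.0 14.8 148.7; 146.0 22.8 148.6; round (array([ 4.47436232e+02, -3.59555292e+02,  2.64366162e-01]), np.float64(212.17828501887325))
sq (array([ 6.02429702e+02, -5.05660977e+01, -4.15178852e-02]), np.float64(144.42179298801346))
 t114.7 [420.2 199.7 329.9] F [-0.8 -0.3  0.7] w-0.1 gf0
```

Contact at 148.7, so the round block is fully home. Nothing else has moved, so I'm handing in.

```bash
python3 -c "
from cell import r
print(r.close_job())"
```

```text
the job is handed in; nothing more can be done
None
```

The job is handed in: the square block is home in the hotplate holder with both amber vials in its bores, the round block is home in its tray cut-out, and the start button was pressed to its stop last.

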